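# Flat battery into the take-back box

## Robot

A 7-joint arm with a two-finger parallel gripper is mounted at the origin on the work surface. World frame = base frame: x ahead of the robot, y to its left, z up, the work surface at z = 0. Lengths are in mm, angles in rad, forces in N, time in s.
With the tool pointing down it reaches from about 425 to 875 mm from the base axis. Payload 8.4 kg.
Tool frame: the origin (TCP) lies at the very end of the fingers, on their centre line; the grasp point (between the pads) lies 19 mm behind it; z points along the fingers, y is the line along which they close (so a half turn about z gives the same grasp; the last joint's range is limited). The gripper opens to 85 mm and grips with 20 to 120 N. Pads are 22 mm wide; open, the fingers measure 114 mm over their backs; the gripper's body (76 mm by 85 mm) begins 54 mm behind the grasp point. The pads swing forward as they close: fully open they stand 13 mm farther back than shut.
Start: joints at [1.102, 0.333, 0.04, 1.465, -0.013, 1.343, -0.059], TCP at [234.905, -606.039, 231.308] pointing down, gripper open.
Joint ranges: [-2.58, 2.58], [-0.38, 2.09], [-1.3, 1.39], [0.25, 2.4], [-1.5, 4.64], [0.08, 2.09], [-2.65, 2.65]. Speed limits (rad/s): [2.22, 2.22, 2.79, 2.79, 3.14, 3.14, 3.14].

## Interface

Orientations are given as a unit quaternion [x, y, z, w].
In Python, from bench import r gives the robot as it stands.
- The arm moves only by the tool servo_tool, never from a script. Its argument "motion" is a list of rows, each a list of 2 entries, a list of its own where there are three numbers: the shift along the world's x, y, z in cm, then the turn about the world's z in degrees. In form: [[[x, y, z], twist], ...]. A call has 1 to 8 rows; each row shifts and turns the commanded pose from where the row before left it; what a row does not reach is not made up. A row lasts 1/10 s, in which the tool goes at most 50 mm and 8.59 degrees, less where a joint would pass 70% of its speed; a pose out of reach is approached as far as the arm can. A call is refused whole if a number of a shift passes 5 or a number of a turn 8.59, either way. A call with a gripper value outside its range is refused whole. "hand" is the opening, from -1 (shut) to 1 (fully open), so that 0 is half open, set as the call begins (left out, the last holds). The fingers move at their own pace and stop on an object; "grip_force" is the grip in N (left out, the last holds). Time passes only in rows, so rows that do not move let the fingers close. It gives the time, the measured TCP pose, the force, the opening and the grip force at its end, in the units of the state.
- r.read_state(): the state, without advancing time (a new reading comes with each control period).
- r.read_camera(name): name is "scene" or "side" or "wrist"; returns a dict with "image" (384x512x3 uint8, red, green, blue), "z_map" (384x512 float32, mm along the optical axis (not along the pixel's ray), 0 where there is no reading), "fov_y" (degrees; the focal length in pixels is half the picture's height over the tangent of half this angle, whatever the lens; pixels are square), "cx", "cy" (the principal point, pixels), "view" (4x4, takes a point from world to camera coordinates). Camera axes: x right, y up, looking along -z (the intrinsics and any distortion apply to the point x, -y, -z); pixel columns grow to the right and rows downward; lengths in mm; the calibration is good to about 2 mm. A picture is of the moment at which its call begins.
- r.hand_in(): hands the job in; it is judged then, once.
The state is a dict: "t": time; "joint_pos": joint angles; "qvel": joint speeds; "tau": joint torques, N m; "tcp_pos": TCP position; "ee_rot": TCP orientation; "contact_force": force on the tool from outside, world axes, zero at the start; "moment": the same for the moment, N m; "finger_gap": finger opening in mm; "finger_force": force on a finger pad.
Only numpy, scipy, OpenCV 4.12 (cv2) and the standard library are available. Lean on these libraries where they do the work, as an engineer would, in place of code of your own. Each camera call takes 0.05 s, during which the arm holds its last target. There are 200 camera calls.

## Task

The red battery on the parts counter is flat: pick it up and, keeping hold of it, push it down through the sprung yellow flap of the green battery box, let it go well inside, and come out so that the flap springs shut over it. Leave the fresh blue battery standing where it is.

Things in the scene. Friction and masses are not known exactly. Their poses are not given: they have to be found in the camera images.
- red_cell: The flat battery: a red D-size cell with a brass-coloured band and a small steel nub on top, standing upright and loose; 33 mm diameter, 62 mm high with its nub, about 140 g (110 to 170 g). Origin at the centre of its underside, z up along its axis. Other loose things stand at least 60 mm clear of it.
- blue_cell: The fresh battery: the same cell in blue, standing upright; 33 mm diameter, 62 mm high. Origin at the centre of its underside. To be left alone.
- drop_box: Green battery box fixed to the counter, 152 (its x) by 162 (its y) by 200 mm high, walls 6 mm, hollow down to its floor. Origin: on the counter under the centre of the mouth, z up; the box spans x = -99 to 53 mm. The mouth in its top, 76 (x) by 150 mm (y), is closed by the yellow flap; spread fingers have room only along its y. It is turned up to 0.3 rad from the robot's axes.
- flap (a joint): Yellow flap in the mouth, rad: 0 shut (level), up to 1.4 pushed down. 72 (box x) by 144 mm, top 4 mm below the rim; hinge along y at box x = 37, z = 194 mm, black free edge at -x. Spring 0.10 Nm shut, 0.16 at 1 rad: holds a battery laid on its middle, gives to 3 to 6 N there. With fingertips in mid-mouth 50 mm or more below the rim a released battery slides off it into the box.

How it is judged (in metres and radians):
On the way:
1. the red battery, held in the fingers, is in the mouth of the box and holds the flap pushed open by more than 0.5 rad (value of joint flap above 0.5 rad and contact force between the fingers and red_cell above 1 N and horizontal distance between red_cell and drop_box below 0.08 m and z of red_cell in the frame of drop_box below 0.18 m), for 0.1 s.
At the end, for the whole second after the job is handed in: The red battery lies at rest inside the green box, its underside less than 100 mm above the counter and between the box's walls; the flap is shut to within 0.1 rad; the blue battery stands upright within 30 mm of where it was (z of red_cell in the frame of drop_box below 0.1 m and x of red_cell in the frame of drop_box between -0.105 and 0.06 m and y of red_cell in the frame of drop_box between -0.08 and 0.08 m and linear speed of red_cell below 0.05 m/s and value of joint flap below 0.1 rad and distance of blue_cell from where it was at the start of the episode below 0.03 m and angle between blue_cell's own z axis and vertical below 0.2 rad); the robot touches nothing.
It fails at once if the blue battery is moved by more than 30 mm or knocked over (distance of blue_cell from where it was at the start of the episode above 0.03 m or angle between blue_cell's own z axis and vertical above 0.5 rad).
It also fails if it takes over 45 s, if anything falls off the work surface, if the arm or the gripper's body presses on something with over 40 N, if the wrist force passes 120 N, or if a joint passes its speed limit or range.

## Working session

There is one attempt and no reset: what is moved stays moved. The work goes in short steps, Python scripts to look and compute and a tool call to move; the robot and the scene stay as the last step left them, time stands still between calls to the robot, and variables do not carry over. Pictures are saved under pics/ and viewed, at most 10 in all, crops included, and the job is handed in when it is done.

Besides the shell and the picture viewer there is one more tool, called after "Call:" by a JSON object that holds its "fn" and its "kwargs". servo_tool: Moves the arm, as the interface text tells. Its arguments: {"type":"object","properties":{"motion":{"type":"array","items":{"type":"array"}},"hand":{"type":"number"},"grip_force":{"type":"number"}},"required":["motion"]}

```bash
mkdir -p pics; cat > h.py <<'E'
import numpy as np, cv2
from bench import r
def cam(n):
    c=r.read_camera(n); c['f']=192/np.tan(np.radians(c['fov_y'])/2); return c
def pts(c):
    z=c['z_map']; v,u=np.mgrid[:384,:512]
    p=np.stack([(u-c['cx'])/c['f']*z,-(v-c['cy'])/c['f']*z,-z,np.ones_like(z)],-1)
    return (p@np.linalg.inv(c['view']).T)[...,:3]
def mask(c,name):
    h=cv2.cvtColor(c['image'],cv2.COLOR_RGB2HSV); H,S,V=h[...,0].astype(int),h[...,1],h[...,2]
    lo,hi={'red':(-6,6),'yellow':(22,34),'green':(45,85),'blue':(100,125)}[name]
    H=np.where(H>170,H-180,H)
    return (H>=lo)&(H<=hi)&(S>110)&(V>50)
def save(c,n): cv2.imwrite('pics/'+n,c['image'][...,::-1])
E
python3 - <<'E'
from h import *
ims=[]
for n in ('scene','side','wrist'):
    c=cam(n); save(c,n+'0.png'); P=pts(c)
    print(n,c['fov_y'],c['cx'],c['cy'],[k for k in c])
    for k in ('red','blue','yellow','green'):
        m=mask(c,k)&(c['z_map']>0)
        if m.sum()>20:
            q=P[m]; print(k,m.sum(),np.percentile(q,[3,50,97],axis=0).round().tolist())
    ims.append(c['image'])
big=np.vstack([np.hstack(ims[:2]),np.hstack([ims[2],ims[2]*0])])
cv2.imwrite('pics/all.png',cv2.resize(big[...,::-1],(800,600)))
print(r.read_state())
E
```

```text
scene 53.04188503822182 259.814497222148 202.3720966042333 ['image', 'z_map', 'fov_y', 'cx', 'cy', 'view', 'f']
red 2692 [[-80.0, -405.0, 8.0], [73.0, 30.0, 14.0], [845.0, 522.0, 320.0]]
blue 124852 [[-374.0, -810.0, -4.0], [360.0, -41.0, -0.0], [963.0, 635.0, 3.0]]
yellow 3626 [[408.0, 186.0, 28.0], [615.0, 330.0, 83.0], [735.0, 541.0, 197.0]]
green 4445 [[493.0, 164.0, 16.0], [623.0, 243.0, 198.0], [657.0, 335.0, 202.0]]
side 47.014457612324435 256.4529965139794 190.91713942679553 ['image', 'z_map', 'fov_y', 'cx', 'cy', 'view', 'f']
red 2530 [[-81.0, -410.0, 8.0], [82.0, -45.0, 12.0], [825.0, 266.0, 188.0]]
blue 116930 [[-384.0, -599.0, -3.0], [261.0, 44.0, -0.0], [868.0, 780.0, 3.0]]
yellow 4130 [[411.0, -413.0, 13.0], [616.0, 307.0, 136.0], [787.0, 534.0, 197.0]]
green 6125 [[496.0, 171.0, 13.0], [631.0, 249.0, 184.0], [656.0, 336.0, 201.0]]
wrist 71.16162034837141 256.7478943884839 193.60282607147724 ['image', 'z_map', 'fov_y', 'cx', 'cy', 'view', 'f']
blue 110908 [[-99.0, -881.0, -1.0], [255.0, -504.0, 1.0], [485.0, -276.0, 3.0]]
{'t': 0.15, 'joint_pos': array([ 1.10176994,  0.33375025,  0.03987628,  1.46607176, -0.01340067,
        1.34328668, -0.05849994]), 'qvel': array([-0.00066197, -0.00300538,  0.00091251, -0.00183105,  0.00181036,
       -0.00171545,  0.00053546]), 'tau': array([ 3.50362330e-03, -6.59040070e+01,  1.36798784e+00, -4.05871260e+01,
        1.69852248e-02,  9.73760179e-03,  2.85984612e-05]), 'tcp_pos': array([ 234.79623284, -605.73206056,  230.622774  ]), 'ee_rot': array([ 9.82953590e-01,  1.83852793e-01, -1.54710928e-04, -6.05617886e-04]), 'contact_force': array([ 0.62616297, -0.01690191,  0.97277385]), 'moment': array([-0.03106609, -0.00212438,  0.06663161]), 'finger_force': 0.0, 'finger_gap': 85.33093468994073}
```

View pics/all.png

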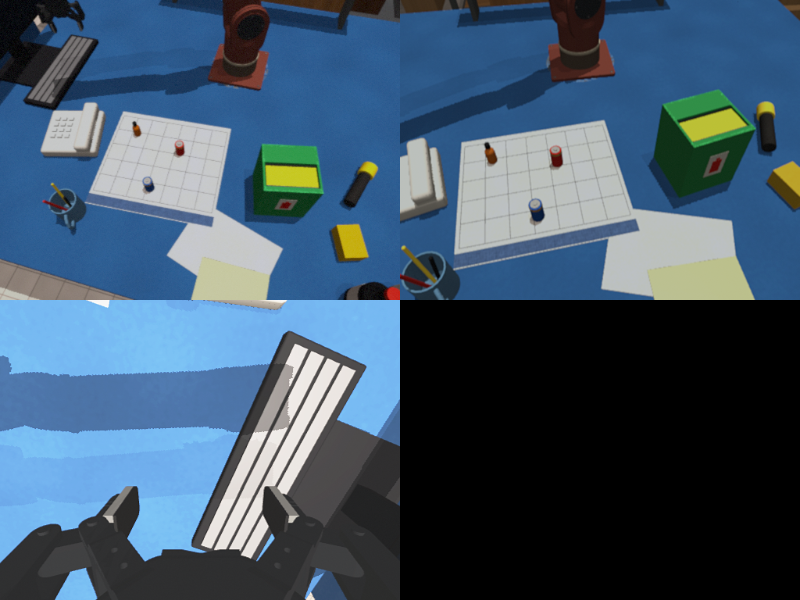

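The scene view shows the red cell at about (229,189), the blue cell at (189,235), and the green box with the yellow flap at about (370,225). The side view has the red cell at about (200,200). Next I'll measure these locally.

```bash
cat > m.py <<'E'
from h import *
for n,R,B in (('scene',(229,189),(189,235)),('side',(200,200),(175,268))):
    c=cam(n); P=pts(c); z=c['z_map']
    C=np.linalg.inv(c['view'])[:3,3]
    print(n,'cam',C.round())
    for k,(u,v) in (('red',R),('blue',B)):
        w=np.zeros(z.shape,bool); w[v-25:v+25,u-22:u+22]=1
        q=P[w&(z>0)]; g=np.median(q[:,2]); q=q[q[:,2]>g+12]
        t=q[q[:,2]>np.percentile(q[:,2],99)-7]
        print(k,'mat z',g.round(1),len(q),'zmax',np.percentile(q[:,2],99).round(1),'top',((t.min(0)+t.max(0))/2).round(1),t.mean(0).round(1),len(t))
        d=q.mean(0)[:2]-C[:2]; d/=np.linalg.norm(d); s=np.array([-d[1],d[0]])
        a=(q[:,:2]@s); b=q[:,:2]@d
        print('  lateral mid',s*(np.percentile(a,1)+np.percentile(a,99))/2+d*(np.percentile(b,2)+16.5),'width',np.ptp(a).round(1))
    q=P[(mask(c,'yellow')|mask(c,'green'))&(z>0)]
    top=q[(q[:,2]>192)&(q[:,2]<206)]
    print('box',cv2.minAreaRect(top[:,:2].astype(np.float32)))
    q=P[mask(c,'yellow')&(z>0)]; q=q[(q[:,2]>185)&(q[:,2]<206)]
    print('flap',cv2.minAreaRect(q[:,:2].astype(np.float32)),np.median(q[:,2]))
E
python3 m.py
```

```text
scene cam [1019.  114.  962.]
red mat z 0.6 188 zmax 62.7 top [ 492.  -121.6   60.2] [ 491.7 -122.    58.9] 92
  lateral mid [ 490.83115141 -121.91458091] width 32.9
blue mat z 0.6 204 zmax 62.5 top [ 655.4 -181.7   59.7] [ 656.4 -181.3   58.7] 115
  lateral mid [ 655.91198969 -181.71590845] width 32.1
box ((567.9791259765625, 248.52557373046875), (155.5269317626953, 163.02940368652344), 11.501399993896484)
flap ((591.2734985351562, 255.4904327392578), (67.8476333618164, 147.9026641845703), 12.208821296691895) 195.30937624260076
side cam [1121.  -90.  765.]
red mat z 0.6 339 zmax 62.3 top [ 490.2 -120.7   59.3] [ 490.9 -120.7   58.4] 144
  lateral mid [ 489.34006325 -120.74622225] width 32.8
blue mat z 0.7 418 zmax 62.1 top [ 654.6 -180.8   59.2] [ 656.  -180.5   58.4] 212
  lateral mid [ 654.46698728 -180.7530552 ] width 33.0
box ((567.3409423828125, 249.34617614746094), (154.5339813232422, 164.3865966796875), 11.79763126373291)
flap ((591.5805053710938, 254.60784912109375), (68.71297454833984, 153.01071166992188), 11.20769214630127) 195.45220179504224
```

Call:
{"fn": "servo_tool", "kwargs": {"motion": [[[1,2,0],-1.2],[[1.6,3.2,0],-1.2],[[1.6,3.2,0],-1.2],[[1.6,3.2,0],-1.2],[[1.6,3.2,0],-1.2],[[1.6,3.2,0],-1.2],[[1.6,3.2,0],-1.2],[[1.6,3.2,0],-1.2]], "hand": 1, "grip_force": 50}}

```text
t: 1.05
tcp_pos: [357.3, -360.6, 231.4]
ee_rot: [0.995, 0.1, 0.0, 0.0]
contact_force: [0.6, 0.0, -0.3]
finger_gap: 85.6
finger_force: 0.0
```

Call:
{"fn": "servo_tool", "kwargs": {"motion": [[[1.8,3.2,0],0],[[1.8,3.2,0],0],[[1.8,3.2,0],0],[[1.8,3.2,-1],0],[[1.8,3.2,-1],0],[[1.8,3.1,-2],0],[[1.0,2,-2],0],[[0,0,0],0]]}}

```text
t: 1.85
tcp_pos: [474.7, -147.1, 168.9]
ee_rot: [0.995, 0.104, -0.001, -0.001]
contact_force: [-0.3, -0.3, -0.9]
finger_gap: 85.0
finger_force: 0.0
```

Call:
{"fn": "servo_tool", "kwargs": {"motion": [[[0.8,1.3,-2],0],[[0.8,1.3,-2],0],[[0,0,0],0],[[0,0,0],0]]}}

```text
t: 2.25
tcp_pos: [490.6, -125.9, 131.7]
ee_rot: [0.995, 0.101, -0.0, 0.0]
contact_force: [-0.2, -0.9, 0.7]
finger_gap: 85.6
finger_force: 0.0
```

```bash
python3 - <<'E'
from h import *
c=cam('wrist'); save(c,'w1.png'); P=pts(c); z=c['z_map']
q=P[(z>0)&(np.hypot(P[...,0]-491,P[...,1]+121)<45)]
t=q[(q[:,2]>54)&(q[:,2]<66)]
print(len(t),((t.min(0)+t.max(0))/2),t.mean(0),np.ptp(t,axis=0),r.read_state()['tcp_pos'])
E
```

```text
1156 [ 491.31952571 -120.65696425   59.16327764] [ 492.25372612 -120.45468978   60.06107569] [32.70931947 32.65497858 10.24931034] [ 490.91412488 -126.26110148  132.21883587]
```

View pics/w1.png

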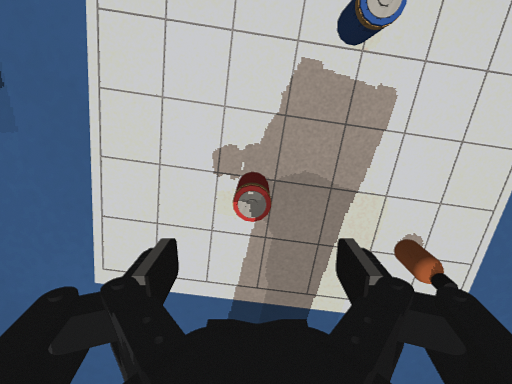

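The wrist view shows the red cell at (252,203), between the open fingers. The bottle at (420,260) is well clear. I'm descending with a 5 mm y correction.

Call:
{"fn": "servo_tool", "kwargs": {"motion": [[[0,0.5,-1],0],[[0,0,-2],0],[[0,0,-2],0],[[0,0,-2],0],[[0,0,-2],0],[[0,0,-1],0],[[0,0,-0.7],0],[[0,0,0],0]]}}

```text
t: 3.1
tcp_pos: [490.6, -120.1, 24.0]
ee_rot: [0.995, 0.101, -0.0, -0.0]
contact_force: [-0.0, 0.3, -0.3]
finger_gap: 85.3
finger_force: 0.0
```

Call:
{"fn": "servo_tool", "kwargs": {"motion": [[[0,0,0],0],[[0,0,0],0],[[0,0,0],0],[[0,0,0],0],[[0,0,0],0],[[0,0,0],0],[[0,0,0],0],[[0,0,0],0]], "hand": -1}}

```text
t: 3.9
tcp_pos: [491.4, -120.2, 25.0]
ee_rot: [0.995, 0.101, 0.0, 0.0]
contact_force: [-1.7, -0.2, 6.1]
finger_gap: 32.1
finger_force: 49.1
```

Call:
{"fn": "servo_tool", "kwargs": {"motion": [[[0,0,1],0],[[0,0,2.5],0],[[0,0,4],0],[[0,0,4.5],0],[[0,0,4.5],0],[[0,0,4.5],0],[[0,0,4],0],[[0,0,2],0]]}}

```text
t: 4.7
tcp_pos: [491.6, -119.9, 298.9]
ee_rot: [0.995, 0.101, 0.002, 0.001]
contact_force: [0.8, 0.1, -2.4]
finger_gap: 31.9
finger_force: 49.9
```

Call:
{"fn": "servo_tool", "kwargs": {"motion": [[[0.5,2,0],0],[[1,3.5,0],0],[[1,4,0],0],[[1,4,0],0],[[1,4,0],0],[[1,4,0],0],[[1,4,0],0],[[1,4,0],0]]}}

```text
t: 5.5
tcp_pos: [565.8, 176.4, 294.9]
ee_rot: [0.995, 0.101, 0.0, 0.0]
contact_force: [-0.1, 0.3, -1.4]
finger_gap: 31.5
finger_force: 49.9
```

Call:
{"fn": "servo_tool", "kwargs": {"motion": [[[1,3.8,0],0],[[1,3,0],0],[[0,1,0],0],[[0,0,0],0],[[0,0,0],0],[[0,0,0],0]]}}

```text
t: 6.1
tcp_pos: [586.2, 251.0, 294.6]
ee_rot: [0.995, 0.1, 0.0, 0.001]
contact_force: [0.1, 0.4, -1.4]
finger_gap: 31.7
finger_force: 49.9
```

```bash
python3 - <<'E'
from h import *
c=cam('scene'); d=cam('side'); w=cam('wrist')
cv2.imwrite('pics/over.png',cv2.resize(np.hstack([d['image'],w['image']])[...,::-1],(800,300)))
P=pts(w); z=w['z_map']
q=P[mask(w,'yellow')&(z>0)]; q=q[(q[:,2]>185)&(q[:,2]<206)]
print(len(q), len(q) and cv2.minAreaRect(q[:,:2].astype(np.float32)), np.median(q[:,2]) if len(q) else 0)
q=P[mask(w,'green')&(z>0)]; q=q[q[:,2]>196]
print(len(q), len(q) and cv2.minAreaRect(q[:,:2].astype(np.float32)))
for k in (d,c):
    P=pts(k); z=k['z_map']; q=P[mask(k,'red')&(z>0)]
    q=q[(np.hypot(q[:,0]-586,q[:,1]-253)<35)&(q[:,2]>230)]
    print(len(q), len(q) and np.percentile(q,[2,50,98],axis=0).round(1).tolist())
s=r.read_state();print(s['tcp_pos'],s['ee_rot'],s['finger_gap'])
E
```

```text
9608 ((592.7908325195312, 253.36920166015625), (64.73867797851562, 147.60687255859375), 11.25365161895752) 196.56314444995292
6551 ((575.9360961914062, 251.55340576171875), (137.20260620117188, 162.50137329101562), 11.689605712890625)
348 [[584.1, 234.9, 273.0], [598.3, 247.4, 296.0], [600.8, 266.6, 328.7]]
1946 [[562.1, 227.9, 284.6], [599.0, 256.7, 699.5], [618.8, 278.6, 703.8]]
[586.14713666 251.60586669 294.6462061 ] [9.94983636e-01 1.00037068e-01 2.66164432e-04 2.80733053e-04] 31.645896272415133
```

View pics/over.png

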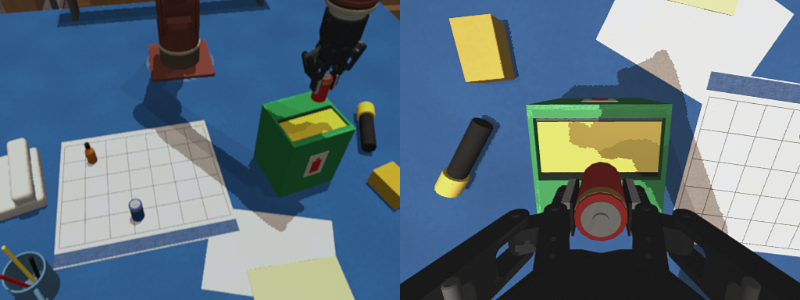

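The cell is held upright over the flap and sits inside the mouth in the wrist view, with the cell at (600,215) and the flap centred near (600,150), so I'm pushing down.

Call:
{"fn": "servo_tool", "kwargs": {"motion": [[[0,0.2,-1.5],0],[[0,0,-2],0],[[0,0,-2],0],[[0,0,-1],0],[[0,0,-1],0],[[0,0,-1],0],[[0,0,-1],0],[[0,0,-1],0]]}}

```text
t: 7.05
tcp_pos: [586.2, 255.4, 189.4]
ee_rot: [0.995, 0.101, 0.001, -0.0]
contact_force: [-2.1, -0.7, 3.1]
finger_gap: 31.8
finger_force: 50.5
```

Call:
{"fn": "servo_tool", "kwargs": {"motion": [[[0,0,-1],0],[[0,0,-1],0],[[0,0,-1],0],[[0,0,-1],0],[[0,0,-0.5],0],[[0,0,0],0],[[0,0,0],0]]}}

```text
t: 7.75
tcp_pos: [585.1, 254.7, 143.5]
ee_rot: [0.995, 0.101, -0.001, 0.0]
contact_force: [-3.9, -0.4, -4.1]
finger_gap: 32.0
finger_force: 49.9
```

```bash
python3 - <<'E'
from h import *
d=cam('side'); w=cam('wrist')
cv2.imwrite('pics/in.png',cv2.resize(np.hstack([d['image'],w['image']])[...,::-1],(800,300)))
s=r.read_state();print(s['tcp_pos'],s['contact_force'],s['finger_gap'],s['finger_force'])
E
```

```text
[585.54140204 254.81223491 144.11000615] [-3.7770385  -0.96372753 -4.58185786] 31.933242055840008 49.92979824542999
```

View pics/in.png

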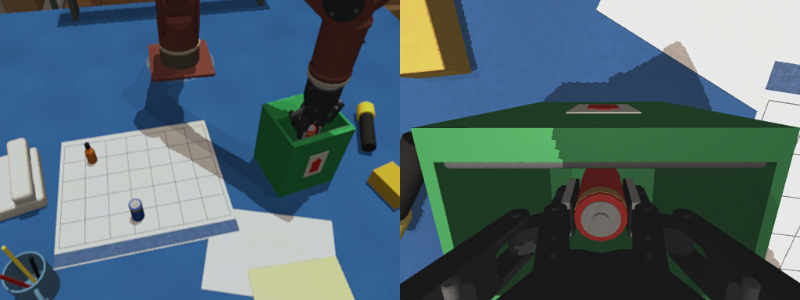

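The cell is inside the mouth at about (600,215) in the wrist view, with the flap swung down under the grey hinge at row 165. Now I'll release it.

Call:
{"fn": "servo_tool", "kwargs": {"motion": [[[0,0,0],0],[[0,0,0],0],[[0,0,0],0],[[0,0,0],0],[[0,0,0],0],[[0,0,0],0],[[0,0,0],0],[[0,0,0],0]], "hand": 1}}

```text
t: 8.65
tcp_pos: [586.2, 255.0, 144.5]
ee_rot: [0.995, 0.101, 0.0, -0.0]
contact_force: [-1.7, -2.0, 2.1]
finger_gap: 85.5
finger_force: 1.7
```

```bash
python3 - <<'E'
from h import *
d=cam('scene'); w=cam('wrist')
cv2.imwrite('pics/rel.png',cv2.resize(np.hstack([d['image'],w['image']])[...,::-1],(800,300)))
P=pts(w); q=P[mask(w,'red')&(w['z_map']>0)]; q=q[(q[:,2]<180)&(np.hypot(q[:,0]-570,q[:,1]-250)<100)]
print(len(q),len(q) and np.percentile(q,[5,50,95],axis=0).round().tolist())
E
```

```text
1063 [[514.0, 229.0, 48.0], [527.0, 248.0, 57.0], [646.0, 272.0, 124.0]]
```

View pics/rel.png

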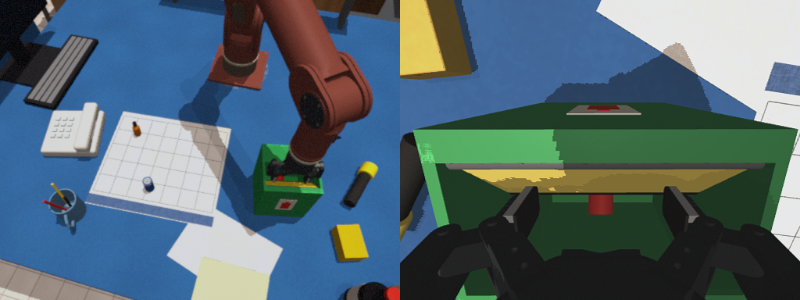

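The cell has dropped to the box floor (red at (600,205) in the wrist view), and the flap is now resting on the fingers. I'll come straight out and clear.

Call:
{"fn": "servo_tool", "kwargs": {"motion": [[[0,0,1],0],[[0,0,1.5],0],[[0,0,1.5],0],[[0,0,1.5],0],[[0,0,2],0],[[0,0,3],0],[[0,0,4],0],[[0,0,4],0]]}}

```text
t: 9.55
tcp_pos: [586.1, 254.8, 332.1]
ee_rot: [0.995, 0.101, 0.001, -0.0]
contact_force: [1.7, 0.7, -0.0]
finger_gap: 85.5
finger_force: 0.0
```

Call:
{"fn": "servo_tool", "kwargs": {"motion": [[[-2,0,0],0],[[-3,0,0],0],[[-3,0,0],0],[[-2,0,0],0],[[0,0,0],0],[[0,0,0],0],[[0,0,0],0],[[0,0,0],0]]}}

```text
t: 10.35
tcp_pos: [486.8, 254.7, 329.3]
ee_rot: [0.995, 0.101, -0.0, -0.0]
contact_force: [-0.1, -0.5, 0.4]
finger_gap: 85.3
finger_force: 0.0
```

```bash
python3 - <<'E'
from h import *
d=cam('side'); w=cam('wrist')
cv2.imwrite('pics/end.png',cv2.resize(np.hstack([d['image'],w['image']])[...,::-1],(800,300)))
for c in (d,w):
    P=pts(c); q=P[mask(c,'yellow')&(c['z_map']>0)]; q=q[np.hypot(q[:,0]-590,q[:,1]-254)<85]
    print(len(q),len(q) and np.percentile(q[:,2],[2,50,98]).round(1))
s=r.read_state();print(s['t'],s['tcp_pos'],s['contact_force'])
E
```

```text
2012 [193.3 195.5 197.7]
10738 [195.1 196.7 198.2]
10.45 [486.44009986 254.86770297 329.05859528] [-0.00715167 -0.19614571  0.11104906]
```

View pics/end.png

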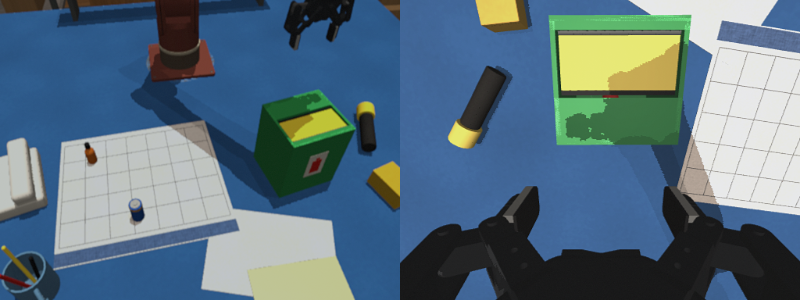

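The flap is shut and level at z≈196. The blue cell still stands at (137,210) in the side view, and the gripper is clear.

```bash
python3 -c "
from bench import r
print(r.hand_in())"
```

```text
the job is handed in; nothing more can be done
None
```

The red battery is in the green box with the flap shut over it and the blue battery untouched; the job was handed in at about 10.5 s, and no verdict came back.

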